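# Turn the square tile glaze-down at the turning fence

### The job

The square tile needs adhesive on its back, so turn it over. Push it across the bench up onto the sloping face of the wooden fence until it stands there leaning against the slope with its lower edge at the foot, then reach behind its upper edge and tip it up and back over towards the robot so that it comes to lie flat on the bench in front of the fence, glazed face down. Leave the hexagonal tile and the jar alone.

Things in the scene. Friction and masses are not known exactly. Their poses are not given: they have to be found in the camera images.
- tile: square ceramic tile, 95 x 95 mm, 9 mm thick, 150 g, blue glaze on one face, bare terracotta on the other, loose, flat on the bench glaze up in front of one half of the fence (left or right), an edge within 10 degrees of parallel to it. Origin at its centre, half-way through the thickness; z out of the glazed face (up at the start); x, y along its edges, x roughly towards the fence
- fence: fixed light-wood batten, 340 mm long, 40 mm tall, 50 mm deep; its face towards the robot slopes up at 48 degrees from the foot line to the lip 36 mm behind it; top flat, back upright. Origin at the middle of the foot line; x away from the robot, y along the fence. A tile leaning with its lower edge at the foot stays by itself, 41 mm over the lip, upper edge 64 mm behind the foot line, 70 mm high
- hex_tile: hexagonal ceramic tile of the same glaze, 80 mm across flats, 9 mm thick, lying flat glaze up in front of the other half of the fence. Origin at its centre. To be left alone
- jar: jar with a white cap, 68 mm across and 85 mm tall, standing on the bench off to the left of the fence (+y side). Origin at the centre of its underside. To be left alone
Mind the look-alikes: they are no part of the job. Leave any black, green or purple look-alike of the tile alone.

How it is judged:
By the outcome, as a careful person would: the job done as asked, in the order asked, and still so for the second after the job is handed in, with the robot touching nothing.
It also fails if it takes over 48 s, if anything falls off the work surface, if the arm or the gripper's body presses on something with over 40 N, if the wrist force passes 120 N, or if a joint passes its speed limit or range.

### The arm

A 7-joint arm with a two-finger parallel gripper is mounted at the origin on the work surface. World frame = base frame: x ahead of the robot, y to its left, z up, the work surface at z = 0. Lengths are in mm, angles in rad, forces in N, time in s.
With the tool pointing down it reaches from about 425 to 875 mm from the base axis. Payload 4.7 kg.
Tool frame: the origin (TCP) lies at the very end of the fingers, on their centre line; the grasp point (between the pads) lies 19 mm behind it; x points along the fingers, y is the direction in which the jaws open and shut, and the axes are right-handed (so a half turn about x gives the same grasp; the last joint's range is limited). The gripper opens to 85 mm and grips with 20 to 120 N. Pads are 22 mm wide; open, the fingers measure 114 mm over their backs; the gripper's body (76 mm by 85 mm) begins 54 mm behind the grasp point. The pads swing forward as they close: fully open they stand 13 mm farther back than shut.
Start: joints at [-1.14, 0.321, -0.07, 1.45, 0.023, 1.371, -0.057], TCP at [263.172, 594.361, 231.349] pointing down, gripper open.
Joint ranges: [-2.86, 2.86], [-0.3, 2.09], [-1.38, 1.24], [0.06, 2.45], [-1.56, 4.7], [0.09, 2.05], [-2.69, 2.69]. Speed limits (rad/s): [2.57, 2.57, 3.14, 3.14, 3.14, 3.14, 3.14].

### API

Orientations are given as a rotation vector (axis times angle).
In Python, from workcell import manip, cams, ticket gives the robot as it stands. The module is installed in compiled form; this text tells all that it offers.
- The arm moves only by the tool arm_command, never from a script. Its argument "series" is a list of rows, each a list of 2 entries, a list of its own where there are three numbers: the shift along the tool's x, y, z in mm, then the turn, a rotation vector about the tool's x, y, z in degrees. In form: [[[x, y, z], [ax, ay, az]], ...]. A call has 1 to 10 rows; each row shifts and turns the pose as measured when the row begins, along the tool's axes as they then stand; what a row does not reach is not made up. A row lasts 1/12 s, in which the tool goes at most 41.7 mm and 7.16 degrees, less where a joint would pass 70% of its speed; a pose out of reach is approached as far as the arm can. A call is refused whole if a number of a shift passes 41.7 or a number of a turn 7.16, either way. A call with a gripper value outside its range is refused whole. "grip" is the closure, from -1 (fully open) to 1 (shut), so that 0 is half open, set as the call begins (left out, the last holds). The fingers move at their own pace and stop on an object; "newtons" is the grip in N (left out, the last holds). Time passes only in rows, so rows that do not move let the fingers close. It gives the time, the measured TCP pose, the force and the opening at its end, in the units of the state.
- manip.observe(): the state, without advancing time (a new reading comes with each control period).
- cams.grab_frame(name): name is "side" or "top"; returns a dict with "img" (420x560x3 uint8, blue, green, red), "range_z" (420x560 float32, mm along the optical axis (not along the pixel's ray), 0 where there is no reading), "intrinsics" (3x3 intrinsics, pixels), "R" (3x3) and "t" (3): a world point X has camera coordinates R X + t. Camera axes: x right, y down, z forward; pixel columns grow to the right and rows downward; lengths in mm; the calibration is good to about 2 mm. A picture is of the moment at which its call begins.
- ticket.job_done(): hands the job in, once; it reports no verdict.
Trained networks look in the newest picture that a camera, given by its name, has taken for a name from the list of things; names that differ only in an ending like _2 or _b are one class to them, and where a whole thing is asked for, a point or a joint stands for the part that bears it (a point fixed in the world has none). Each returns a list of dicts, best first, with "p" (0 to 1); they miss things now and then, are a little off and sometimes report something else, mostly with a low value. They report only what shows in the picture. A call takes as long as a camera call. They do not tell look-alikes from the thing itself.
- cams.boxes_of(target, camera): "xyz" ([x, y, z] in mm, in the coordinates of the camera as it stood for that picture, good to about 4 mm: the middle of the surface that is visible of it).
- cams.regions_of(target, camera): "pixels" (420x560 bool, what is visible of it).
The state is a dict: "t": time; "joint_positions": joint angles; "joint_vel": joint speeds; "joint_efforts": joint torques, N m; "tcp_pos": TCP position; "ee_rot": TCP orientation; "wrist_force": force on the tool from outside, world axes, zero at the start; "wrist_torque": the same for the moment, N m; "opening": finger opening in mm.
Only numpy, scipy, OpenCV 4.12 (cv2) and the standard library are available. Lean on these libraries where they do the work, as an engineer would, in place of code of your own. Each camera call takes 0.05 s, during which the arm holds its last target. There are 200 camera calls.

## Working session

There is one attempt and no reset: what is moved stays moved. The work goes in short steps, Python scripts to look and compute and a tool call to move; the robot and the scene stay as the last step left them, time stands still between calls to the robot, and variables do not carry over. Pictures are saved under pics/ and viewed, about 8 in all and at most 12, crops included, and the job is handed in when it is done.

Besides the shell and the picture viewer there is one more tool, called after "Request:" in YAML: its name, and indented under it one key for each argument. arm_command: Moves the arm, as the interface text tells. Its arguments: {"type":"object","properties":{"series":{"type":"array"},"grip":{"type":"number"},"newtons":{"type":"number"}},"required":["series"]}

```bash
mkdir -p pics; cat > h.py <<'E'
import numpy as np, cv2
from workcell import manip, cams, ticket
def cloud(f):
    K=f["intrinsics"];z=f["range_z"];v,u=np.mgrid[:z.shape[0],:z.shape[1]]
    P=np.stack([(u-K[0,2])*z/K[0,0],(v-K[1,2])*z/K[1,1],z],-1)
    W=(P-f["t"])@f["R"]; W[z==0]=np.nan
    return W
def c2w(f,p): return f["R"].T@(np.array(p)-f["t"])
E
python3 - <<'E'
from h import *
np.set_printoptions(precision=1,suppress=True)
o=manip.observe();print(o["tcp_pos"],o["ee_rot"],o["wrist_force"],o["opening"])
for c in("top","side"):
    f=cams.grab_frame(c);cv2.imwrite(f"pics/{c}0.png",f["img"]);W=cloud(f)
    print(c,"cam at",-f["R"].T@f["t"],"fwd",f["R"][2])
    for n in("tile","hex_tile","fence","jar"):
        for d,r in zip(cams.boxes_of(n,c),cams.regions_of(n,c)):
            print(n,round(d["p"],2),c2w(f,d["xyz"]),end=" ")
        print()
        for r in cams.regions_of(n,c):
            m=r["pixels"].astype(bool);v,u=np.nonzero(m);w=W[m];print("   reg",round(r["p"],2),u.mean(),v.mean(),m.sum(),np.nanmedian(w,0),np.nanpercentile(w,2,axis=0),np.nanpercentile(w,98,axis=0), f["img"][m].mean(0))
E
```

```text
[263.  593.8 230.2] [ 0.3  1.5 -0.3] [-0.  -0.1 -1.6] 85.97409856711343
top cam at [ 334.4   77.7 1028. ] fwd [ 0.1 -0.  -1. ]
tile 0.93 [350.2  25.1  11.7] tile 0.74 [ 483.9 -217.9    9.5] tile 0.73 [522.7 -55.    9.7] tile 0.55 [ 303.9 -191.7   10. ] 
   reg 0.92 380.028685790527 277.5410273515677 1499 [ 306.7 -190.6    9.4] [ 257.6 -244.5    1.4] [ 355.5 -139.4   13.2] [ 67.5 162.1  29.9]
   reg 0.86 322.5853115727003 194.01854599406528 1348 [521.4 -55.    9.3] [ 474.3 -101.7    4.1] [571.2  -8.7  12.9] [154.3 111.   71.5]
   reg 0.76 387.07480029048656 207.64342774146695 1377 [ 482.5 -218.5    9.3] [ 430.7 -269.7    4.6] [ 534.3 -168.2   13.4] [41.1 38.8 39.4]
   reg 0.68 292.70625 261.18611111111113 1440 [351.8  26.8   9.2] [306.3 -18.9   4.1] [397.4  71.9  13.3] [171.   60.6 134. ]
hex_tile 0.79 [532.3 130.7  10.4] 
   reg 0.72 251.79594272076372 192.3019093078759 838 [529.9 126.5   9.4] [491.5  90.1   5.1] [568.1 164.6  13.4] [152.9 110.6  72.2]
fence 0.57 [631.2  33.   25.7] 
   reg 0.83 287.37824984147113 152.0304375396322 3154 [629.6  31.7  25.6] [ 600.4 -129.    -0.7] [662
[... 557 characters left out ...]
 [ 472.4 -104.8   -0.5] [573.5  -6.4  11.1] [125.5 101.6  78.4]
   reg 0.61 351.93100804906095 324.0321962437716 2609 [ 481.4 -223.3    8.9] [ 431.1 -272.9    2.1] [ 536.5 -169.    11. ] [23.4 21.7 21.6]
hex_tile 0.69 [530.8 124.9   6.1] 
   reg 0.92 291.15408320493066 212.3775038520801 649 [527.9 123.2   9.3] [492.3  88.    1.6] [567.  166.3  11.5] [121.6  97.8  77.2]
fence 0.64 [628.8  -7.6  23.4] 
   reg 0.66 358.61255656108597 228.0299773755656 3536 [628.   -8.9  23. ] [ 601.2 -136.5   -0. ] [661.7 193.9  41.2] [ 80.1 124.1 153.6]
jar 0.7 [618.1 366.   54.7] 
   reg 0.67 284.020023557126 146.4558303886926 849 [617.6 367.1  51.2] [594.4 354.4   0.1] [654.9 462.6  86.2] [153.4 164.  161.5]
```

```bash
cat >> h.py <<'E'
from scipy.spatial.transform import Rotation as Ro
def tool():
    o=manip.observe();return np.array(o["tcp_pos"]),Ro.from_rotvec(o["ee_rot"]).as_matrix(),o
E
python3 - <<'E'
from h import *
np.set_printoptions(precision=3,suppress=True)
p,R,o=tool();print(p,"\n",R,"\n",o["joint_positions"])
a,b=cv2.imread("pics/top0.png"),cv2.imread("pics/side0.png")
cv2.imwrite("pics/both.png",np.hstack([a[110:330,100:460],b[100:400,150:510][:220]]))
for c in("top","side"):
    f=cams.grab_frame(c);W=cloud(f)
    for n in("tile","hex_tile","fence"):
        for r in cams.regions_of(n,c):
            m=r["pixels"].astype(bool);w=W[m];w=w[~np.isnan(w[:,0])]
            if n=="fence":
                k=w[(w[:,2]>8)&(w[:,2]<33)];A=np.c_[k[:,1],k[:,2],np.ones(len(k))]
                print(c,"slope x=a y+b z+c",np.linalg.lstsq(A,k[:,0],rcond=None)[0], np.percentile(w[:,1],[0.3,99.7]))
            else:
                w=w[(w[:,2]>5)&(w[:,2]<15)]
                print(c,n,cv2.minAreaRect(w[:,:2].astype(np.float32)))
E
```

```text
[263.17  594.353 231.347] 
 [[ 0.     0.405  0.914]
 [ 0.     0.914 -0.405]
 [-1.     0.     0.   ]] 
 [-1.14   0.321 -0.07   1.451  0.023  1.371 -0.057]
top tile ((306.24755859375, -190.22177124023438), (94.11957550048828, 92.87794494628906), 70.27711486816406)
top tile ((352.05157470703125, 25.65736198425293), (94.82508087158203, 94.97502136230469), 1.4675958156585693)
top tile ((521.1708374023438, -57.122886657714844), (97.50894165039062, 95.4673843383789), 78.94013977050781)
top tile ((483.5947265625, -218.9635772705078), (94.06689453125, 95.49346923828125), 24.319520950317383)
top hex_tile ((530.3021850585938, 127.18485260009766), (88.15489196777344, 78.77369689941406), 43.66625213623047)
top slope x=a y+b z+c [  0.067   0.883 604.011] [-140.982  200.062]
side tile ((522.4597778320312, -54.51446533203125), (97.29464721679688, 94.99986267089844), 79.74629211425781)
side tile ((308.1591491699219, -188.09352111816406), (97.55000305175781, 94.85591125488281), 69.39750671386719)
side tile ((353.6028747558594, 27.951250076293945), (95.9980697631836, 98.85343170166016), 0.749911904335022)
side tile ((485.47882080078125, -218.00704956054688), (96.94268035888672, 95.99874877929688), 24.02369499206543)
side hex_tile ((531.8593139648438, 129.10861206054688), (82.0050277709961, 90.57125854492188), 15.718796730041504)
side slope x=a y+b z+c [  0.05    0.842 607.397] [-137.667  203.317]
```

View pics/both.png

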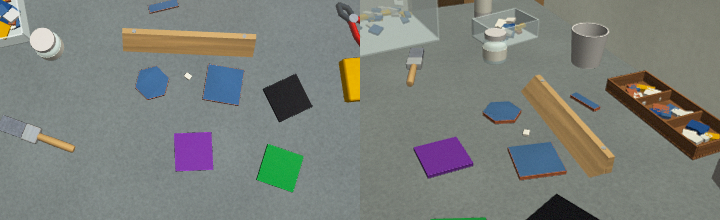

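The target is the blue square, right of centre at about (322,194) in the top view. The hex tile is to its left, a small white spacer sits between them, and the black, purple and green squares are nearby. I'll move round at height, with the jaws about half open.

Request:
arm_command:
  series:
    - [[0,-21.5,32.2],[0,0,0]]
    - [[0,-21.5,32.2],[0,0,0]]
    - [[0,-21.5,32.2],[0,0,0]]
    - [[0,-21.5,32.2],[0,0,0]]
    - [[0,-21.5,32.2],[0,0,0]]
    - [[0,-21.5,32.2],[0,0,0]]
    - [[0,-21.5,32.2],[0,0,0]]
    - [[0,-21.5,32.2],[0,0,0]]
    - [[0,-21.5,32.2],[0,0,0]]
  grip: -0.15

```text
t: 2.45
tcp_pos: [449.4, 300.1, 228.7]
ee_rot: [0.314, 1.554, -0.304]
wrist_force: [0.7, 0.6, -0.6]
opening: 49.3
```

Request:
arm_command:
  series:
    - [[15,0,0],[-6.8,0,0]]
    - [[15,0,0],[-6.8,0,0]]
    - [[15,0,0],[-6.8,0,0]]
    - [[5,-39,2],[0,0,0]]
    - [[5,-39,2],[0,0,0]]
    - [[5,-39,2],[0,0,0]]
    - [[5,-39,2],[0,0,0]]
    - [[5,-39,2],[0,0,0]]
    - [[5,-39,2],[0,0,0]]
    - [[5,-39,2],[0,0,0]]

```text
t: 3.28
tcp_pos: [462.5, 14.8, 146.3]
ee_rot: [0.028, 1.563, -0.007]
wrist_force: [0.4, -0.3, -0.4]
opening: 49.2
```

```bash
cat > g.py <<'E'
from h import *
import sys
# usage: target x y z -> shift in tool axes; tilt: angle of tool
p,R,o=tool();np.set_printoptions(precision=2,suppress=True)
t=np.array([float(a) for a in sys.argv[1:4]])
print("pos",p,"shift",R.T@(t-p),"z-yaw",np.degrees(np.arctan2(R[1,2],R[0,2])),"toolx",R[:,0],"F",np.array(o["wrist_force"]),"t",o["t"],"q",np.array(o["joint_positions"]))
E
python3 g.py 445 -51 40
```

```text
pos [462.54  14.77 146.25] shift [105.24 -67.56 -16.86] z-yaw -1.2895823351680038 toolx [ 0.01  0.01 -1.  ] F [ 0.35 -0.29 -0.45] t 3.2833 q [-0.47 -0.03  0.38  2.03  0.    1.14  1.46]
```

Request:
arm_command:
  series:
    - [[10,-33.5,-8.5],[2.2,0,0]]
    - [[10,-33.5,-8.5],[0,0,0]]
    - [[30,0,0],[0,0,0]]
    - [[30,0,0],[0,0,0]]
    - [[25,0,0],[0,0,0]]
    - [[0,0,0],[0,0,0]]

```text
t: 3.78
tcp_pos: [444.8, -65.8, 40.4]
ee_rot: [0.075, 1.55, -0.054]
wrist_force: [-0.7, 0.8, 0.2]
opening: 49.2
```

```bash
python3 g.py 445 -51 2; python3 - <<'E'
from h import *
s=cams.grab_frame("side");t=cams.grab_frame("top")
a=cv2.resize(s["img"][200:340,170:410],None,fx=2.5,fy=2.5);b=cv2.resize(t["img"][130:270,220:400],None,fx=2.5,fy=2.5)
cv2.imwrite("pics/a1.png",cv2.resize(np.hstack([a,b]),None,fx=.76,fy=.76))
for f in (t,s):
    n="top" if f is t else "side"
    for r in cams.regions_of("tile",n):
        W=cloud(f)[r["pixels"].astype(bool)];w=W[(W[:,2]>6)&(W[:,2]<15)]
        if abs(np.median(w[:,0])-521)<20:print(n,r["p"],cv2.minAreaRect(w[:,:2].astype(np.float32)))
E
```

```text
pos [444.77 -65.83  40.37] shift [38.55 14.27 -1.72] z-yaw -4.730078630537117 toolx [ 0.02  0.01 -1.  ] F [-0.71  0.77  0.22] t 3.7833 q [-0.37  0.08  0.49  2.17 -0.06  0.89  1.64]
top 0.79 ((523.1593017578125, -47.83949279785156), (77.85856628417969, 95.35256958007812), 78.72673797607422)
side 0.66 ((523.214599609375, -54.36857986450195), (97.2199935913086, 95.14326477050781), 78.48619079589844)
```

View pics/a1.png

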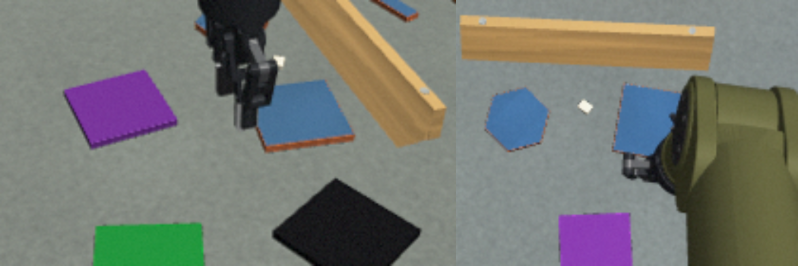

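Request:
arm_command:
  series:
    - [[0,14,-3],[-1.2,1.2,-0.6]]
    - [[20,0,0],[0,0,0]]
    - [[14,0,0],[0,0,0]]
    - [[0,0,0],[0,0,0]]

```text
t: 4.32
tcp_pos: [456.4, -48.3, 19.3]
ee_rot: [0.049, 1.547, -0.038]
wrist_force: [-0.1, 0.1, 0.1]
opening: 49.0
```

```bash
python3 g.py 445 -51 2; python3 - <<'E'
from h import *
s=cams.grab_frame("side");W=cloud(s)
m=(abs(W[...,0]-445)<35)&(abs(W[...,1]+56)<60)&(W[...,2]<40)&(W[...,2]>3.5)
P=W[m];print(len(P),np.nanpercentile(P,[1,50,99],axis=0))
cv2.imwrite("pics/a2.png",cv2.resize(s["img"][220:320,260:400],None,fx=5,fy=5))
E
```

```text
pos [456.39 -48.3   19.3 ] shift [ 17.    -3.47 -11.62] z-yaw -3.17193750977582 toolx [ 0.02  0.01 -1.  ] F [-0.14  0.09  0.08] t 4.3167 q [-0.39  0.13  0.46  2.17 -0.09  0.84  1.65]
213 [[444.58398457 -92.76184872   5.14668766]
 [460.02314506 -77.04830299  26.75323807]
 [479.84584621 -16.59270481  39.7900745 ]]
```

View pics/a2.png

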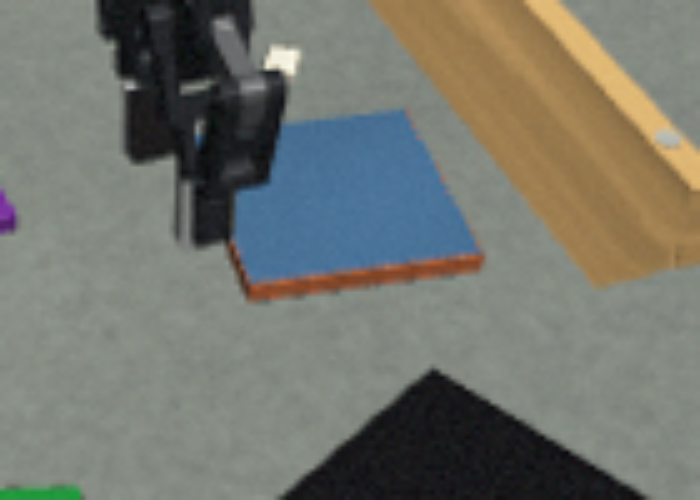

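Request:
arm_command:
  series:
    - [[0,0,-12],[0,0,0]]
    - [[0,0,0],[0,1.2,-0.6]]
    - [[5,0,0],[0,0,0]]

```text
t: 4.62
tcp_pos: [449.6, -47.5, 20.4]
ee_rot: [0.042, 1.559, -0.045]
wrist_force: [1.3, 0.2, 0.7]
opening: 49.1
```

```bash
python3 g.py 447 -50 2
```

```text
pos [449.64 -47.53  20.41] shift [18.39 -2.58 -2.72] z-yaw -3.1548217184563425 toolx [ 0.01 -0.   -1.  ] F [1.3  0.21 0.7 ] t 4.6167 q [-0.39  0.12  0.46  2.17 -0.07  0.85  1.63]
```

Request:
arm_command:
  series:
    - [[6,0,0],[0,0,0]]
    - [[6,0,0],[0,0,0]]
    - [[6,0,0],[0,0,0]]

```text
t: 4.87
tcp_pos: [453.7, -47.3, 3.7]
ee_rot: [0.041, 1.552, -0.043]
wrist_force: [0.1, -0.1, -0.3]
opening: 49.3
```

```bash
python3 g.py 447 -50 2
```

```text
pos [453.72 -47.26   3.73] shift [ 1.61 -3.1  -6.6 ] z-yaw -3.092433530743148 toolx [ 0.02 -0.   -1.  ] F [ 0.09 -0.13 -0.28] t 4.8667 q [-0.39  0.16  0.46  2.18 -0.1   0.81  1.65]
```

Request:
arm_command:
  series:
    - [[2.5,-2,0],[0,1,0]]
    - [[0,0,6],[0,0,0]]
    - [[0,0,6],[0,0,0]]
    - [[0,0,6],[0,0,0]]
    - [[0,0,6],[0,0,0]]
    - [[0,0,6],[0,0,0]]
    - [[0,0,6],[0,0,0]]

```text
t: 5.45
tcp_pos: [489.8, -52.4, -2.1]
ee_rot: [0.042, 1.58, -0.045]
wrist_force: [-1.5, 1.0, 1.6]
opening: 49.1
```

```bash
python3 g.py 584 -59 1.5
```

```text
pos [489.77 -52.44  -2.07] shift [-4.45 -1.36 94.41] z-yaw -3.1610191874838627 toolx [-0.01 -0.   -1.  ] F [-1.47  1.03  1.6 ] t 5.45 q [-0.36  0.26  0.45  2.07 -0.15  0.84  1.7 ]
```

Request:
arm_command:
  series:
    - [[-3,0,2],[0,-0.6,0]]
    - [[0,0,6],[0,0,0]]
    - [[0,0,6],[0,0,0]]
    - [[0,0,6],[0,0,0]]
    - [[0,0,6],[0,0,0]]
    - [[0,0,6],[0,0,0]]
    - [[0,0,6],[0,0,0]]
    - [[0,0,6],[0,0,0]]
    - [[0,0,6],[0,0,0]]

```text
t: 6.2
tcp_pos: [521.9, -54.0, -1.4]
ee_rot: [0.048, 1.613, -0.042]
wrist_force: [-5.0, 0.6, 4.3]
opening: 49.0
```

```bash
python3 g.py 584 -59 1.5; python3 - <<'E'
from h import *
s=cams.grab_frame("side")
cv2.imwrite("pics/a3.png",cv2.resize(s["img"][190:310,270:410],None,fx=4,fy=4))
E
```

```text
pos [521.88 -54.04  -1.41] shift [-5.58 -1.38 62.12] z-yaw -3.2762209741282504 toolx [-0.04  0.01 -1.  ] F [-4.98  0.58  4.32] t 6.2 q [-0.33  0.35  0.44  1.97 -0.19  0.91  1.72]
```

View pics/a3.png

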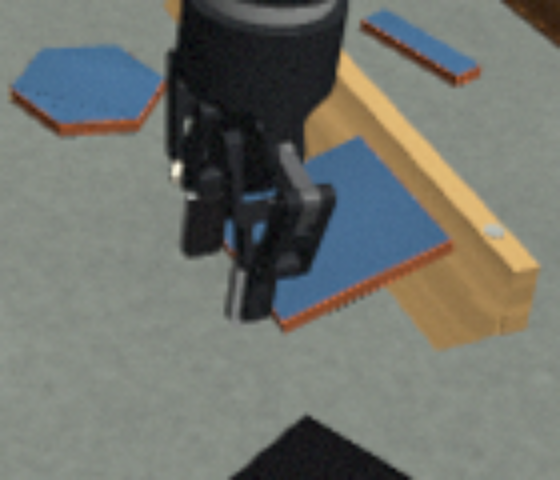

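The tile's front edge is climbing the slope, from about (450,245) to (360,140) in the crop, and it is well aligned. I'll keep pushing, slightly raised.

Request:
arm_command:
  series:
    - [[-4,0,3],[0,-2,0]]
    - [[-1,0,7],[0,0,0]]
    - [[0,0,7],[0,0,0]]
    - [[0,0,7],[0,0,0]]
    - [[0,0,7],[0,0,0]]
    - [[0,0,7],[0,0,0]]

```text
t: 6.75
tcp_pos: [563.8, -55.7, 3.2]
ee_rot: [0.047, 1.577, -0.041]
wrist_force: [-1.7, -0.7, 0.7]
opening: 49.0
```

```bash
python3 g.py 584 -59 1.5
```

```text
pos [563.78 -55.72   3.21] shift [ 1.56 -2.14 20.38] z-yaw -3.2212232213142387 toolx [-0.01  0.   -1.  ] F [-1.65 -0.69  0.71] t 6.75 q [-0.32  0.39  0.44  1.89 -0.21  0.9   1.74]
```

Request:
arm_command:
  series:
    - [[2,0,4],[0,0,0]]
    - [[0,0,5],[0,0,0]]
    - [[0,0,5],[0,0,0]]
    - [[0,0,0],[0,0,0]]

```text
t: 7.08
tcp_pos: [577.6, -56.7, 2.8]
ee_rot: [0.048, 1.587, -0.04]
wrist_force: [-1.0, -1.0, 0.4]
opening: 49.1
```

```bash
python3 g.py 584 -59 1.5; python3 - <<'E'
from h import *
s=cams.grab_frame("side")
cv2.imwrite("pics/a4.png",cv2.resize(s["img"][170:290,290:430],None,fx=4,fy=4))
W=cloud(s)
for r in cams.regions_of("tile","side"):
    w=W[r["pixels"].astype(bool)];w=w[~np.isnan(w[:,0])]
    m=np.median(w,0)
    if m[2]>20:
        c=w-w.mean(0);n=np.linalg.svd(c,full_matrices=False)[2][2];print(r["p"],m,np.percentile(w,[1,99],axis=0),n,np.degrees(np.arccos(abs(n[2]))))
E
```

```text
pos [577.63 -56.68   2.78] shift [ 1.16 -1.97  6.51] z-yaw -3.2021522134479885 toolx [-0.02  0.01 -1.  ] F [-0.98 -0.96  0.41] t 7.0833 q [-0.31  0.43  0.43  1.85 -0.22  0.93  1.74]
0.93 [637.89812318 -84.06103891  54.23528905] [[ 588.67155524 -103.06475678    7.37870816]
 [ 658.00951301  -16.98697565   71.25644251]] [-0.68982395  0.03016892  0.7233483 ] 43.668381453062636
```

View pics/a4.png

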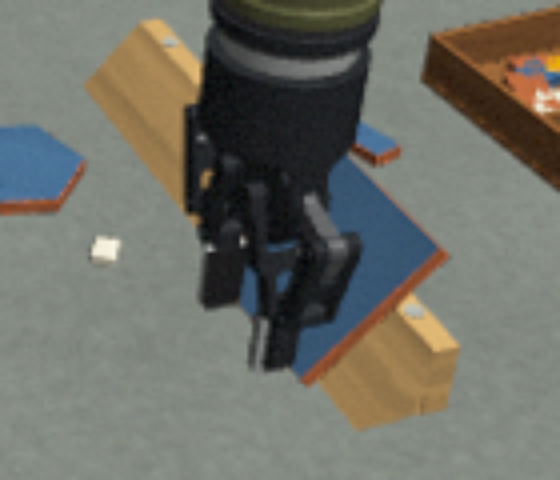

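Tile tilt is 43.7° and it should end at 48°, so about 6 mm of push remains.

Request:
arm_command:
  series:
    - [[0.5,0,5],[0,0,0]]
    - [[0,0,4],[0,0,0]]
    - [[0,0,0],[0,0,0]]

```text
t: 7.43
tcp_pos: [583.3, -57.0, 2.0]
ee_rot: [0.049, 1.595, -0.039]
wrist_force: [-2.1, 0.4, 4.3]
opening: 49.2
```

```bash
cat > tl.py <<'E'
from h import *
import sys
np.set_printoptions(precision=2,suppress=True)
for c in sys.argv[1:]:
  s=cams.grab_frame(c);W=cloud(s)
  for r in cams.regions_of("tile",c):
    m=r["pixels"].astype(bool);w=W[m];w=w[~np.isnan(w[:,0])]
    md=np.median(w,0)
    if md[0]>500 and -150<md[1]<50:
        cc=w-w.mean(0);n=np.linalg.svd(cc,full_matrices=False)[2][2];n*=np.sign(n[2])
        print(c,r["p"],md,np.percentile(w,[1,99],axis=0),n,"tilt",np.degrees(np.arccos(abs(n[2]))),"bgr",s["img"][m].mean(0))
E
python3 g.py 584 -59 1.5;python3 tl.py side
```

```text
pos [583.29 -57.     1.98] shift [ 0.44 -1.96  0.83] z-yaw -3.219256853038887 toolx [-0.02  0.01 -1.  ] F [-2.09  0.41  4.25] t 7.4333 q [-0.3   0.44  0.43  1.83 -0.23  0.94  1.75]
side 0.74 [642.26 -87.66  60.39] [[ 596.28 -103.01    8.79]
 [ 658.44  -25.14   76.26]] [-0.74  0.02  0.67] tilt 48.00109937203822 bgr [94.05 79.5  71.57]
```

Request:
arm_command:
  series:
    - [[0,0,-10],[0,0,0]]
    - [[0,0,-20],[0,0,0]]
    - [[-20,0,-25],[0,0,0]]
    - [[-40,0,-5],[0,0,0]]
    - [[-40,0,0],[0,0,0]]
    - [[-40,0,0],[0,0,0]]
    - [[-40,0,0],[0,0,0]]

```text
t: 8.12
tcp_pos: [520.8, -53.9, 178.1]
ee_rot: [0.045, 1.605, -0.042]
wrist_force: [0.5, 1.0, 0.4]
opening: 49.3
```

```bash
python3 g.py 740 -62 180; python3 tl.py side top
```

```text
pos [520.84 -53.91 178.06] shift [ -9.64   4.02 219.07] z-yaw -3.1605908984121274 toolx [-0.04  0.   -1.  ] F [0.49 0.96 0.39] t 8.1167 q [-0.4   0.11  0.48  1.82 -0.06  1.25  1.62]
side 0.83 [625.87 -59.5   41.12] [[ 593.36 -102.58    6.49]
 [ 659.19   -7.46   74.4 ]] [-0.72  0.05  0.69] tilt 46.41589292087075 bgr [98.46 79.12 62.09]
top 0.76 [638.78 -35.72  55.34] [[598.63 -70.32   5.3 ]
 [666.68  -7.    77.12]] [-0.73 -0.68  0.03] tilt 88.09033524188074 bgr [111.23  91.26  77.01]
```

Request:
arm_command:
  series:
    - [[-2,0,40],[0,0,0]]
    - [[-2,0,40],[0,0,0]]
    - [[-2,0,40],[0,0,0]]
    - [[-2,0,40],[0,0,0]]
    - [[-2,0,40],[0,0,0]]
    - [[0,0,10],[0,7,0]]
    - [[0,0,10],[0,7,0]]
    - [[0,0,10],[0,7,0]]
    - [[0,0,10],[0,7,0]]
    - [[0,0,0],[0,5,0]]

```text
t: 9.15
tcp_pos: [736.8, -64.3, 136.0]
ee_rot: [0.05, 2.109, -0.035]
wrist_force: [-50.8, 5.6, 29.5]
opening: 49.2
```

```bash
python3 g.py 745 -62 120
```

```text
pos [736.77 -64.26 135.99] shift [ 9.56  2.75 15.15] z-yaw -3.034478121933124 toolx [-0.51  0.02 -0.86] F [-50.76   5.62  29.54] t 9.15 q [ 0.01  1.08  0.14  0.55 -0.1   2.05  1.61]
```

Request:
arm_command:
  series:
    - [[0,0,0],[0,0,0]]

```text
t: 9.23
tcp_pos: [736.0, -64.4, 125.6]
ee_rot: [0.053, 2.118, -0.031]
wrist_force: [-0.9, 0.0, -2.1]
opening: 49.2
```

```bash
python3 g.py 745 -62 120; python3 - <<'E'
from h import *
s=cams.grab_frame("side")
cv2.imwrite("pics/a5.png",cv2.resize(s["img"][60:300,240:520],None,fx=2.2,fy=2.2))
E
```

```text
pos [736.03 -64.43 125.56] shift [ 0.14  2.88 10.44] z-yaw -2.926512721300377 toolx [-0.52  0.03 -0.85] F [-0.93  0.02 -2.07] t 9.2333 q [ 0.01  1.09  0.14  0.56 -0.1   2.05  1.61]
```

View pics/a5.png

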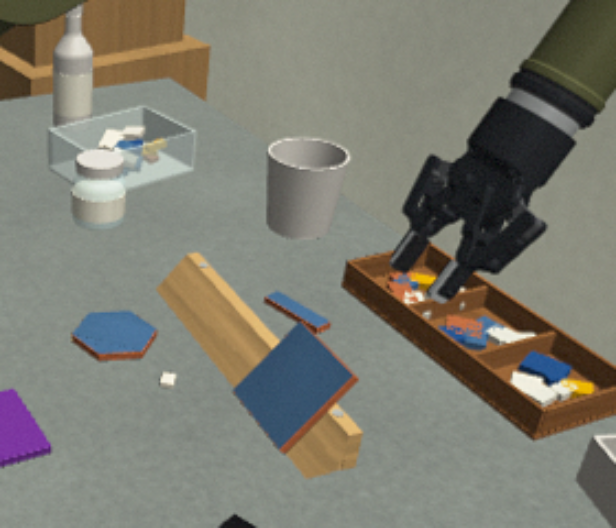

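```bash
python3 - <<'E'
from h import *
s=cams.grab_frame("side");W=cloud(s)
for x in range(640,800,10):
    print(x,[ (int(np.nanpercentile(W[k][:,2],90)) if (k:=(abs(W[...,0]-x)<5)&(abs(W[...,1]-y)<10)&(W[...,2]<110)).sum()>2 else None) for y in range(-140,61,20)])
E
```

```text
640 [39, 41, 61, 62, 61, 60, 57, 52, 39, 39, 39]
650 [25, 39, 74, 73, 71, 70, 68, 62, 41, 40, 41]
660 [1, 1, 72, 75, 75, 74, 74, 73, None, 41, 40]
670 [1, 1, None, None, None, None, 71, None, None, None, None]
680 [0, 0, 0, 1, None, None, None, None, None, None, None]
690 [1, 1, 1, 1, 1, None, None, None, None, None, 2]
700 [1, 0, 1, 0, 1, 1, None, None, None, None, 0]
710 [1, 1, 1, 1, 0, 0, None, None, None, None, None]
720 [1, 1, 1, 0, 1, 1, None, None, None, None, None]
730 [1, 1, 0, 1, 1, 1, 1, 0, 1, None, 9]
740 [1, 0, 1, 1, 1, 1, 1, 1, 1, 1, 8]
750 [1, 1, 2, 1, 1, 1, 0, 1, 0, 1, 9]
760 [1, 1, 1, 1, 1, 1, 1, 1, 1, 1, 2]
770 [1, 1, 1, 1, 1, 0, 1, 0, 1, 1, 1]
780 [1, 0, 2, 1, 1, 1, 0, 1, 1, 0, 0]
790 [1, 1, 1, 1, 1, 0, 1, 1, 1, 1, 1]
```

Request:
arm_command:
  series:
    - [[25,3,3],[0,0,0]]
    - [[25,3,3],[0,0,0]]
    - [[25,0,3],[0,0,0]]
    - [[20,0,2],[0,0,0]]
    - [[10,0,2],[0,0,0]]
    - [[0,0,0],[0,0,0]]

```text
t: 9.83
tcp_pos: [689.6, -57.4, 42.1]
ee_rot: [0.051, 2.102, -0.04]
wrist_force: [0.2, 0.8, -0.2]
opening: 49.4
```

```bash
python3 g.py 693 -58 28.5
```

```text
pos [689.64 -57.36  42.06] shift [ 9.98 -0.36  9.79] z-yaw -3.286209854700338 toolx [-0.51  0.02 -0.86] F [ 0.17  0.78 -0.18] t 9.8333 q [-0.02  0.98  0.14  0.92 -0.09  1.78  1.61]
```

Request:
arm_command:
  series:
    - [[3,0,-7],[0,0,0]]
    - [[3,0,-7],[0,0,0]]
    - [[3,0,-6],[0,0,0]]
    - [[1,0,-5],[0,0,0]]
    - [[0,0,0],[0,0,0]]

```text
t: 10.25
tcp_pos: [662.8, -56.9, 57.8]
ee_rot: [0.052, 2.089, -0.045]
wrist_force: [0.1, -0.8, 0.1]
opening: 49.3
```

```bash
python3 g.py 663 -58 46.7; python3 tl.py side
```

```text
pos [662.75 -56.9   57.85] shift [ 9.54 -0.96  5.8 ] z-yaw -3.564478644425019 toolx [-0.5   0.02 -0.87] F [ 0.14 -0.82  0.11] t 10.25 q [-0.03  0.89  0.14  1.04 -0.08  1.74  1.61]
side 0.73 [624.23 -59.61  43.82] [[ 593.24 -102.11    6.99]
 [ 655.2    -7.88   78.29]] [-0.77  0.03  0.64] tilt 50.24118386418836 bgr [96.11 77.06 60.85]
```

Request:
arm_command:
  series:
    - [[2,0,-5],[0,0,0]]
    - [[1,0,-5],[0,0,0]]
    - [[0,0,-5],[0,0,0]]
    - [[0,0,-5],[0,0,0]]
    - [[0,0,0],[0,0,0]]

```text
t: 10.77
tcp_pos: [644.0, -55.8, 65.6]
ee_rot: [0.052, 2.087, -0.045]
wrist_force: [1.5, 0.7, -0.5]
opening: 48.8
```

```bash
python3 g.py 645 -57 60; python3 tl.py side; python3 - <<'E'
from h import *
s=cams.grab_frame("side")
cv2.imwrite("pics/a6.png",cv2.resize(s["img"][130:280,270:430],None,fx=3.5,fy=3.5))
E
```

```text
pos [644.01 -55.75  65.62] shift [ 4.38 -1.13  3.7 ] z-yaw -3.5551381039536483 toolx [-0.49  0.02 -0.87] F [ 1.51  0.7  -0.48] t 10.7667 q [-0.03  0.83  0.14  1.12 -0.08  1.71  1.61]
side 0.56 [614.22 -59.59  48.16] [[ 591.03 -101.32    5.05]
 [ 638.05   -6.82   88.27]] [-0.89  0.05  0.45] tilt 62.969244546674695 bgr [77.62 64.37 54.39]
```

View pics/a6.png

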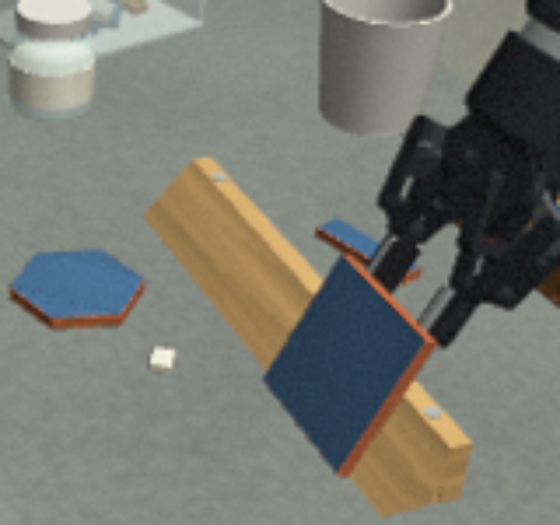

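Request:
arm_command:
  series:
    - [[1,0,-5],[0,0,0]]
    - [[1,0,-5],[0,0,0]]
    - [[1.5,0,-5],[0,0,0]]
    - [[2,0,-5],[0,0,0]]
    - [[2,0,-5],[0,0,0]]
    - [[0,0,0],[0,0,0]]

```text
t: 11.42
tcp_pos: [616.1, -54.2, 70.3]
ee_rot: [0.052, 2.089, -0.045]
wrist_force: [-0.2, 0.3, 0.3]
opening: 49.1
```

```bash
python3 g.py 609 -57 72; python3 tl.py side
```

```text
pos [616.11 -54.22  70.26] shift [ 1.96 -3.19 -6.88] z-yaw -3.5605845847375734 toolx [-0.5   0.02 -0.87] F [-0.19  0.28  0.27] t 11.4167 q [-0.04  0.77  0.14  1.21 -0.07  1.68  1.61]
side 0.77 [594.53 -60.38  53.41] [[ 588.4  -100.01    1.43]
 [ 608.62   -4.98   95.94]] [-0.99  0.08  0.07] tilt 85.8860330489098 bgr [58.14 54.03 55.66]
```

Request:
arm_command:
  series:
    - [[2.5,0,-4.3],[0,0,0]]
    - [[2.5,0,-4.3],[0,0,0]]
    - [[2.5,0,-4.3],[0,0,0]]
    - [[2.5,0,-4.3],[0,0,0]]
    - [[2.5,0,-4.3],[0,0,0]]
    - [[0,0,0],[0,0,0]]
    - [[0,0,0],[0,0,0]]

```text
t: 12.1
tcp_pos: [589.2, -52.6, 69.5]
ee_rot: [0.052, 2.088, -0.045]
wrist_force: [0.1, -0.7, 0.1]
opening: 49.4
```

```bash
python3 g.py 570 -57 72; python3 tl.py side
```

```text
pos [589.21 -52.63  69.49] shift [  7.24  -5.46 -17.67] z-yaw -3.544114767985653 toolx [-0.49  0.02 -0.87] F [ 0.07 -0.66  0.13] t 12.1 q [-0.05  0.72  0.14  1.31 -0.07  1.64  1.61]
side 0.61 [536.29 -55.01   8.75] [[491.65 -97.29   1.77]
 [586.18  -2.48  11.11]] [-0.01 -0.01  1.  ] tilt 0.943263535062174 bgr [ 62.89 103.37 181.61]
```

Request:
arm_command:
  series:
    - [[-15,0,0],[0,0,0]]
    - [[-35,0,0],[0,0,0]]
    - [[-35,0,0],[0,0,0]]
    - [[-35,0,0],[0,0,0]]
    - [[0,0,0],[0,0,0]]

```text
t: 12.62
tcp_pos: [649.0, -54.7, 175.2]
ee_rot: [0.051, 2.095, -0.045]
wrist_force: [0.2, 0.6, 1.3]
opening: 49.2
```

```bash
python3 g.py 570 -57 72; python3 tl.py side; python3 - <<'E'
from h import *
s=cams.grab_frame("side");cv2.imwrite("pics/a7.png",s["img"])
for n in("hex_tile","jar"):
    for d in cams.boxes_of(n,"side"):print(n,round(d["p"],2),c2w(s,d["xyz"]))
E
```

```text
pos [648.97 -54.65 175.21] shift [128.81  -5.59 -16.4 ] z-yaw -3.542393686483376 toolx [-0.5   0.02 -0.87] F [0.22 0.61 1.3 ] t 12.6167 q [-0.03  0.78  0.15  0.99 -0.08  1.9   1.61]
side 0.66 [536.79 -54.74   8.62] [[491.19 -98.03  -0.72]
 [587.     2.5   11.4 ]] [-0.01 -0.01  1.  ] tilt 1.0139507300354331 bgr [ 65.2  103.93 178.07]
hex_tile 0.64 [528.89131698 127.60674922   7.19577336]
hex_tile 0.2 [615.65360306 365.47485935  56.43973638]
jar 0.88 [615.1221963  366.47965661  54.62645501]
```

View pics/a7.png

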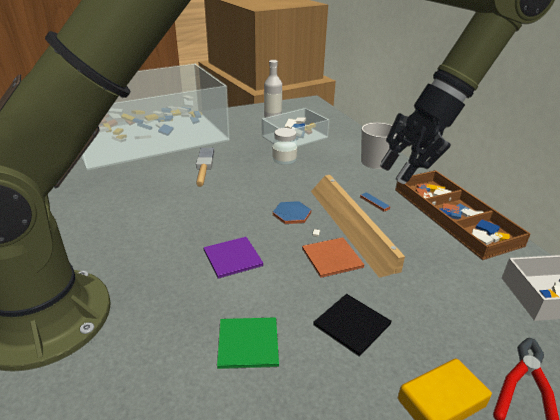

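The tile lies flat with its terracotta back up at about (333,256), in front of the fence. The hex tile, jar and look-alikes appear where they were, and the arm is clear.

```bash
python3 -c "
from h import *
print(ticket.job_done())"
```

```text
the job is handed in; nothing more can be done
None
```

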